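# Aim the sprung inspection mirror

### The arm

A 6-joint arm with a two-finger parallel gripper is mounted at the origin on a cart in front of the work surface, level with it; the furniture and walls round the work are solid. World frame = base frame: x ahead of the robot, y to its left, z up, the work surface at z = 0. Lengths are in mm, angles in rad, forces in N, time in s.
With the tool pointing down it reaches from about 275 to 1000 mm from the base axis. Payload 8.4 kg.
Tool frame: the origin (TCP) lies midway between the tips of the shut fingers; the grasp point (between the pads) lies 19 mm behind it; y points along the fingers, z is the direction in which the jaws open and shut, and the axes are right-handed (so a half turn about y gives the same grasp; the last joint's range is limited). The gripper opens to 85 mm and grips with 20 to 120 N. Pads are 22 mm wide; open, the fingers measure 114 mm over their backs; the gripper's body (76 mm by 85 mm) begins 54 mm behind the grasp point. The pads swing forward as they close: fully open they stand 13 mm farther back than shut.
Start: joints at [-1.151, 0.353, 1.633, -0, 1.155, -0.002], TCP at [255.876, -570.224, 231.281] pointing down, gripper open.
Joint ranges: [-2.63, 2.63], [-0.92, 2.1], [0.06, 2.66], [-1.3, 4.44], [0, 2.69], [-3.02, 3.02]. Speed limits (rad/s): [2.22, 2.22, 2.79, 3.14, 3.14, 3.14].

### API

Orientations are given as [roll, pitch, yaw] about the fixed x, y, z axes, in that order (R = Rz(yaw) Ry(pitch) Rx(roll)).
In Python, from rig import r gives the robot as it stands. The module is installed in compiled form; this text tells all that it offers.
- The arm moves only by the tool apply_moves, never from a script. Its argument "plan" is text: rows parted by semicolons, each of 7 numbers parted by spaces: the shift along the tool's x, y, z in cm, then the turn, a rotation vector about the tool's x, y, z in degrees, then the closure, from 0 (fully open) to 1 (shut). A call has 1 to 20 rows; each row shifts and turns the pose as measured when the row begins, along the tool's axes as they then stand; what a row does not reach is not made up. A row lasts 1/10 s, in which the tool goes at most 50 mm and 8.59 degrees, less where a joint would pass 70% of its speed; a pose out of reach is approached as far as the arm can. A call is refused whole if a number of a shift passes 5 or a number of a turn 8.59, either way. A call with a gripper value outside its range is refused whole. The fingers move at their own pace and stop on an object; "squeeze" is the grip in N (left out, the last holds). Time passes only in rows, so rows that do not move let the fingers close. It gives the time, the measured TCP pose, the force and the opening at its end, in the units of the state.
- r.sense(): the state, without advancing time (a new reading comes with each control period).
- r.grab_frame(name): name is "scene" or "top" or "wrist"; returns the picture (400x640x3 uint8, blue, green, red); there is no depth.
- r.get_calibration(name): a dict with "vertical_fov" (degrees; the focal length in pixels is half the picture's height over the tangent of half this angle, whatever the lens; pixels are square), "cx", "cy" (the principal point, pixels), "R" (3x3) and "t" (3): a world point X has camera coordinates R X + t; the wrist camera has in their place "hand_eye" (4x4, takes a point from camera to tool coordinates, whose origin is the TCP and whose axes are the tool frame's). Camera axes: x right, y down, z forward; pixel columns grow to the right and rows downward; lengths in mm; the calibration is good to about 2 mm. The wrist camera is an equidistant fisheye: a pixel r from the principal point sees the ray r / f radians off the axis. A picture is of the moment at which its call begins: read the wrist's pose just before it. get_calibration takes no time and is no camera call.
- r.sign_off(): hands the job in, once; it reports no verdict.
The state is a dict: "clock": time; "qpos": joint angles; "qvel": joint speeds; "joint_efforts": joint torques, N m; "eef_pos": TCP position; "tcp_rot": TCP orientation; "contact_force": force on the tool from outside, world axes, zero at the start; "wrist_torque": the same for the moment, N m; "opening": opening from 0.0 (shut) to 1.0 (fully open).
Only numpy, scipy, OpenCV 4.12 (cv2) and the standard library are available. Lean on these libraries where they do the work, as an engineer would, in place of code of your own. Each camera call takes 0.05 s, during which the arm holds its last target. There are 200 camera calls.

### The job

Grip the orange knob of the inspection mirror and pull its sprung slide out until the white pointer stands at the red index clip; then, keeping it there, turn the mirror by the same knob until the little camera sees the red marker (not the blue one) in the middle of the glass. Springs draw both the slide and the mirror back, so finish while still holding the knob steady in that position: do not let go. Leave the camera stand, both markers and the things lying around alone.

Things in the scene. Friction and masses are not known exactly. Their poses are not given: they have to be found in the camera images.
- gauge: Fixed dark steel track with white scale, 190 x 80 mm, 10 mm thick (black end blocks to 22 mm), lying on the worktop; origin under its middle. The slide runs along its x axis: the carriage rests at its +x end and is pulled towards -x. The place and yaw vary.
- carriage (a joint): How far the grey carriage is pulled out of its rest (m): 0 at rest, range 0 to 0.10. Spring about 2 N at rest rising by 0.5 N per cm; it runs home if let go.
- pointer (a point): Tip of the small white pointer on the carriage's left (+y) side, 20 mm above the worktop. It lies exactly beside the mirror's turning axis (34 mm from it), at the same x along the track.
- index: Red index clip, 14 x 14 x 26 mm, on the track's left edge, fixed at another place each time (45 to 75 mm of pull). Its axes are those of the track and its origin lies on the track's centre line, on the worktop, directly at the clip's x: the slide is right when the pointer's x in this frame is 0, and the mirror's axis then stands over this origin.
- mirror: Mirror head: upright glass 60 mm wide, 50 mm high, its middle 78 mm above the worktop. Origin on its vertical turning axis (in the glass face), 39 mm above the worktop; x points straight out of the glass, y along it, z up. At rest x points 0.85 rad clockwise (from above) of the track's x; it turns up to 1.7 rad anticlockwise from there against a spring (0.02 to 0.09 N m) and swings back if let go.
- knob (a point): Grip point of the orange wing knob on top of the mirror head, on the turning axis, 143 mm above the worktop. The wing is 14 mm thick (along the mirror's x), 36 mm long (along the mirror's y) and 42 mm high, from 119 to 161 mm above the worktop; a round black collar 38 mm across lies below it. Grip it from above across its 14 mm thickness.
- stand: Fixed grey arc-shaped stand beyond the mirror, about 8 mm thick, carrying a small grey camera in the middle (top 94 mm above the worktop) and a marker socket at each end. Its origin lies on the worktop at the arc's centre, within about 25 mm of the mirror's axis when the slide is at the index; x points from there to the lens, arc radius 230 mm. Its place and yaw vary.
- lens (a point): Middle of the camera's black lens, which looks at the mirror, 77 mm above the worktop, 230 mm along the stand's x.
- socket_left (a point): Left socket (+y end of the arc, 30 degrees from the lens about the stand's origin), 11 mm above the worktop.
- socket_right (a point): Right socket (-y end of the arc, 30 degrees from the lens), 11 mm above the worktop.
- aim_left (a point): White line on the arc half way between lens and left socket, 230 mm from the stand's origin. With the slide at the index, the mirror shows the left marker to the camera when the mirror's x axis points over this line (it halves the angle between lens and marker).
- aim_right (a point): The same white line between lens and right socket: the mirror's x axis must point over it to show the right marker.
- red_marker: Red marker: upright red cylinder 26 mm across, 36 mm high on a thin steel stem, middle level with the lens; origin at the foot of the stem, 11 mm above the worktop; top 95 mm above the worktop. It stands in the left or the right socket.
- blue_marker: Blue marker of the same shape and size, in the other socket; not wanted.
- cotton_jar: Bystander: glass jar of white cotton, 71 mm across, 107 mm high; origin under its middle.
- lens_tissue: Bystander: yellow packet of lens tissue, 68 x 100 x 8 mm; origin under its middle.
- screwdriver: Bystander: small screwdriver with blue handle, 103 mm long; origin under its middle.
- drop_bottle_1: Bystander: brown dropping bottle with red teat, 42 mm across, 108 mm high; origin under its middle.
Things that resemble listed ones, but are neither listed nor needed, are in the scene too. There is more than one size of the gauge; the one meant has the size given above.

How it is judged (in metres and radians):
On the way, in this order (a step that is already met when the one before it is completed fails the run):
1. the slide is pulled out to the red index clip (x of pointer in the frame of index between -0.004 and 0.004 m), for 0.2 s.
2. with the slide still there, the mirror shows the red marker to the camera (all of step 1 and ((horizontal distance between red_marker and socket_left below 0.03 m and x of aim_left in the frame of mirror above 0 m and y of aim_left in the frame of mirror between -0.016 and 0.016 m) or (horizontal distance between red_marker and socket_right below 0.03 m and x of aim_right in the frame of mirror above 0 m and y of aim_right in the frame of mirror between -0.016 and 0.016 m))), for 0.3 s.
At the end, for the whole second after the job is handed in: The pointer is within 4 mm of the index clip along the track, the mirror's normal passes within 16 mm (4 degrees) of the white line half way between the lens and the red marker, and the fingers still hold the mirror head (more than 1 N), at rest (all of step 2 and contact force between the fingers and mirror above 1 N and angular speed of mirror below 0.1 rad/s and linear speed of mirror below 0.02 m/s); the arm keeps its last pose, push and grip.
It fails at once if one of the things lying around was pushed away (more than 3 cm) (distance of any of cotton_jar, lens_tissue, screwdriver, drop_bottle_1 from where it was at the start of the episode above 0.03 m).
It fails at once if the camera stand or a marker was touched (more than 2 N) (contact force between anything else and stand above 2 N or contact force between anything else and red_marker above 2 N or contact force between anything else and blue_marker above 2 N).
It also fails if it takes over 40 s, if anything falls off the work surface, if the arm or the gripper's body presses on something with over 40 N, if the wrist force passes 120 N, or if a joint passes its speed limit or range.

## Working session

There is one attempt and no reset: what is moved stays moved. The work goes in short steps, Python scripts to look and compute and a tool call to move; the robot and the scene stay as the last step left them, time stands still between calls to the robot, and variables do not carry over. Pictures are saved under pics/ and viewed, about 8 in all and at most 12, crops included, and the job is handed in when it is done.

Besides the shell and the picture viewer there is one more tool, called after "Request:" in YAML: its name, and indented under it one key for each argument. apply_moves: Moves the arm, as the interface text tells. Its arguments: {"type":"object","properties":{"plan":{"type":"string"},"squeeze":{"type":"number"}},"required":["plan"]}

```bash
mkdir -p pics
python3 - <<'E'
from rig import r
import cv2,json
print(r.sense())
for n in ("scene","top"):
    c=r.get_calibration(n);print(n,c)
    cv2.imwrite(f"pics/{n}0.png",r.grab_frame(n))
print(r.get_calibration("wrist"))
E
```

```text
{'clock': 0.0, 'qpos': array([-1.15139690e+00,  3.53633767e-01,  1.63415814e+00, -1.23304485e-05,
        1.15519515e+00, -2.40539973e-03]), 'qvel': array([ 0.0013315 ,  0.00026535, -0.00214559, -0.00082318,  0.00065454,
        0.00094715]), 'joint_efforts': array([ 9.20646089e-04, -6.05241323e+01, -3.42062581e+01,  2.44154307e-04,
        9.43298161e-03, -1.47517045e-05]), 'eef_pos': array([ 255.67454619, -569.77700753,  230.56039118]), 'tcp_rot': array([-1.57219076e+00, -7.91971911e-06, -2.71978284e+00]), 'contact_force': array([0.50852073, 0.20153593, 0.29193668]), 'wrist_torque': array([ 0.03123029,  0.04144785, -0.02529595]), 'opening': 1.0002370987658502}
scene {'vertical_fov': 49.04398230419653, 'cx': 324.9562562612131, 'cy': 200.32655410224646, 'R': array([[-0.88792927, -0.45967432, -0.01676707],
       [-0.22375811,  0.46349588, -0.85738199],
       [ 0.40188795, -0.75754279, -0.51440741]]), 't': array([458.11301353, 219.71248156, 946.72142882])}
top {'vertical_fov': 52.29487917452695, 'cx': 319.2675070222424, 'cy': 203.47745649830006, 'R': array([[-0.02391735, -0.99968681,  0.00736505],
       [-0.98678745,  0.02242657, -0.16046051],
       [ 0.16024508, -0.01110553, -0.98701478]]), 't': array([ -16.50580731,  568.8442772 , 1098.9267232 ])}
{'vertical_fov': 65.70646984690485, 'cx': 326.730747669149, 'cy': 199.74703374442234, 'hand_eye': array([[-2.95762722e-04,  9.56720402e-01,  2.91008564e-01,
        -7.42313900e+01],
       [ 3.52097168e-04, -2.91008459e-01,  9.56720415e-01,
        -1.42581388e+02],
       [ 9.99999894e-01,  3.85425525e-04, -2.50789090e-04,
        -1.10859234e+00],
       [ 0.00000000e+00,  0.00000000e+00,  0.00000000e+00,
         1.00000000e+00]])}
```

View pics/top0.png

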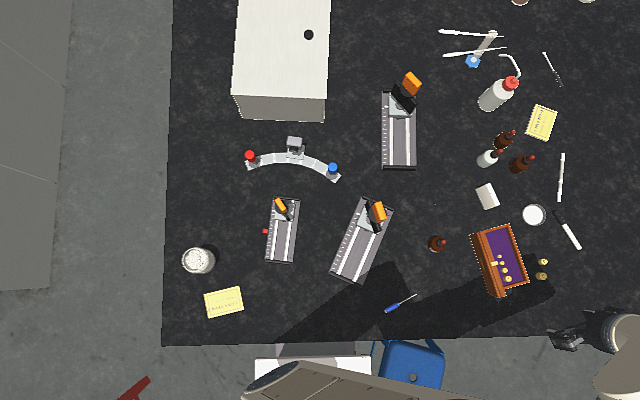

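View pics/scene0.png

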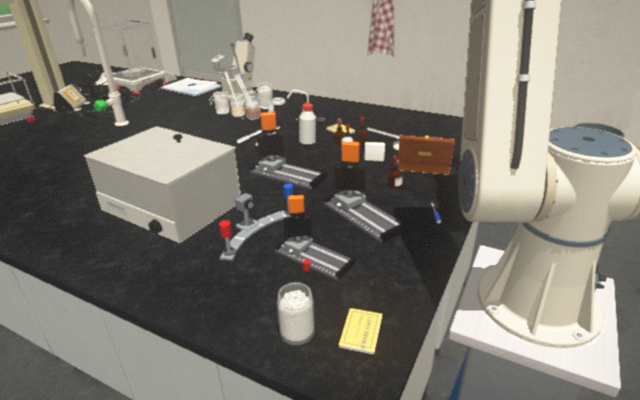

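Top view: three tracks with orange knobs: small one (282,230) with a red clip at (265,231), a longer one at (362,240) and another at (399,130). Stand arc is at (295,160), red marker (250,156) at its left end, blue (333,168). Next, I check the sizes and take a close crop.

```bash
cat > h.py <<'E'
import numpy as np
from rig import r
def f(n): return 200/np.tan(np.radians(r.get_calibration(n)["vertical_fov"])/2)
def pt(n,u,v,z):
    c=r.get_calibration(n);R=np.array(c["R"]);t=np.array(c["t"])
    d=R.T@np.array([(u-c["cx"])/f(n),(v-c["cy"])/f(n),1]);o=-R.T@t
    return (o+d*(z-o[2])/d[2])
E
python3 - <<'E'
from h import *
import cv2
im=cv2.imread("pics/top0.png")
cv2.imwrite("pics/crop1.png",cv2.resize(im[130:275,230:430],None,fx=4,fy=4,interpolation=cv2.INTER_CUBIC))
for n,a,b in(("small",(284,198),(279,263)),("mid",(376,200),(345,280)),("far",(400,90),(400,168))):
    print(n,np.linalg.norm(pt("top",*a,15)-pt("top",*b,15)))
E
```

```text
small 186.37845996683748
mid 245.5472967879258
far 242.94496197869745
```

View pics/crop1.png

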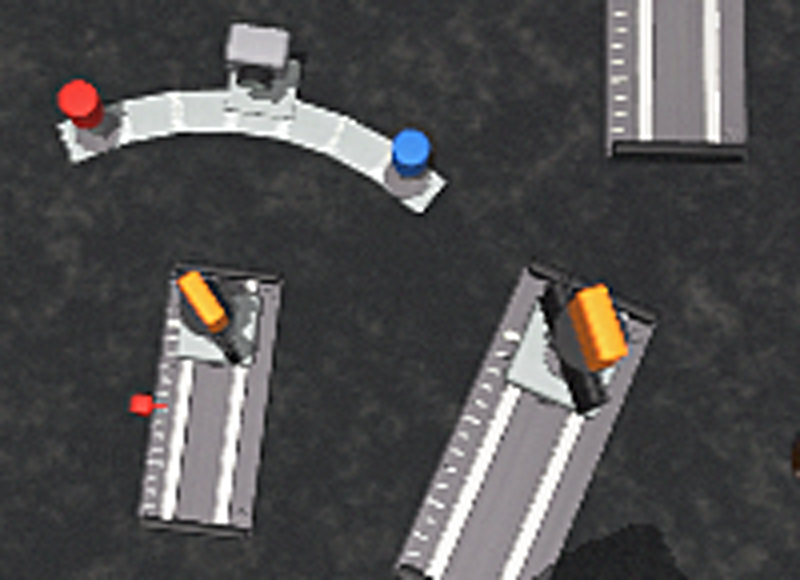

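The small track (186 mm, with the red clip) is the one meant. The others are about 245 mm long and have no clip. Red marker is in the left socket. Next, the poses.

```bash
cat > m.py <<'E'
from h import *
P=lambda x,y,z:pt("top",230+x/4-.4,130+y/4-.4,z)[:2]
# corners on top of end blocks (22mm)
TL,TR,BR,BL=P(177,264,22),P(283,280,22),P(250,532,10),P(140,518,10)
print("corners",TL,TR,BR,BL,"len",np.linalg.norm(TL-BL),np.linalg.norm(TR-BR),"w",np.linalg.norm(TL-TR),np.linalg.norm(BL-BR))
ctr=(TL+TR+BR+BL)/4; ax=(TL+TR-BL-BR);yaw=np.arctan2(ax[1],ax[0]);ux=np.array([np.cos(yaw),np.sin(yaw)]);uy=np.array([-ux[1],ux[0]])
print("gauge",ctr,"yaw",yaw)
clip=P(142,404,26);ptr=P(175,323,20);kn=P(202,302,161)
for n,p in(("clip",clip),("ptr",ptr),("knob",kn)):print(n,p,"in gauge",(p-ctr)@ux,(p-ctr)@uy)
idx=ctr+ux*((clip-ctr)@ux);print("index",idx)
al=P(178,108,9);ar=P(340,137,9);red=P(80,97,95);blue=P(411,150,95)
print("aims",al,ar,"red",red,"blue",blue)
d=al-idx;print("target yaw",np.arctan2(d[1],d[0]),"dist",np.linalg.norm(d))
E
python3 m.py
```

```text
corners [598.12113323 100.03345083] [584.72065438  24.03776412] [406.33306743  50.79425333] [418.00427712 128.54497546] len 182.35950453064984 180.3830393722805 w 77.16811019960682 78.62182856677758
gauge [501.79478304  75.85261094] yaw -0.15295854340787618
clip [497.37928219 124.942948  ] in gauge -11.843489274185124 47.84443125944285
ptr [555.57348178 101.9269402 ] in gauge 49.17805493117921 33.96377480262239
knob [547.73429088  70.33917281] in gauge 46.2431900320721 1.5504051720168417
index [490.08957086  77.65711808]
aims [717.65453655  99.90595644] [692.9749641  -19.25645468] red [702.37146079 158.28007072] blue [660.07706029 -67.31330471]
target yaw 0.0974594279109363 dist 228.65000420011188
```

Request:
apply_moves:
  plan: "-3.5 -0.1 -3.1 0 0 0 0;-3.5 -0.1 -3.1 0 0 0 0;-3.5 -0.1 -3.1 0 0 0 0;-3.5 -0.1 -3.1 0 0 0 0;-3.5 0 -3.1 0 0 0 0;-3.5 0 -3.1 0 0 0 0;-3.5 0 -3.1 0 0 0 0;-3.5 0 -3.1 0 0 0 0;-3.5 0 -3.1 0 0 0 0;-3.5 0 -3.1 0 0 0 0;-3.5 0 -3.1 0 0 0 0;-3.5 0 -3.1 0 0 0 0;-3.5 0 -3.1 0 0 0 0;-3.5 0 -3.1 0 0 0 0;0 0 0 0 -8.4 0 0;0 0 0 0 0 0 0"
  squeeze: 50

```text
clock: 1.7
eef_pos: [532.8, 51.0, 231.4]
tcp_rot: [-1.574, -0.0, -2.575]
contact_force: [0.4, -0.3, -0.4]
opening: 1.001
```

```bash
cat >> h.py <<'E'
from scipy.spatial.transform import Rotation as Ro
def wcap(name):
    import cv2
    s=r.sense();im=r.grab_frame("wrist");cv2.imwrite(name,im)
    np.savez(name+".npz",p=s["eef_pos"],e=s["tcp_rot"]);return im
def wpt(name,u,v,z):
    q=np.load(name+".npz");c=r.get_calibration("wrist");H=np.array(c["hand_eye"])
    a=np.array([u-c["cx"],v-c["cy"]]);rr=np.linalg.norm(a);th=rr/f("wrist")
    d=np.r_[a/rr*np.sin(th),np.cos(th)];R=Ro.from_euler("xyz",q["e"]).as_matrix()
    d=R@H[:3,:3]@d;o=R@H[:3,3]+q["p"];return o+d*(z-o[2])/d[2]
E
python3 - <<'E'
from h import *
wcap("pics/w1.png")
E
```

```text
(no output)
```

View pics/w1.png

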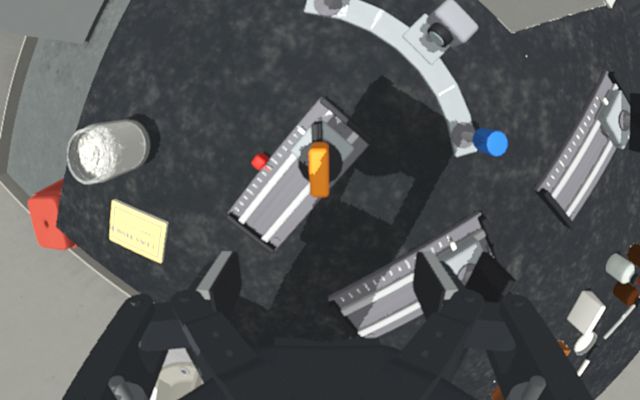

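Wrist view: the knob is at (319,168), red clip (261,161), blue marker (490,142), mid track below. Zooming for exact points.

Run:
```python
import cv2
im=cv2.imread("pics/w1.png")
cv2.imwrite("pics/crop2.png",cv2.resize(im[85:255,220:380],None,fx=3.5,fy=3.5,interpolation=cv2.INTER_CUBIC))
```

```text
(no output)
```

View pics/crop2.png

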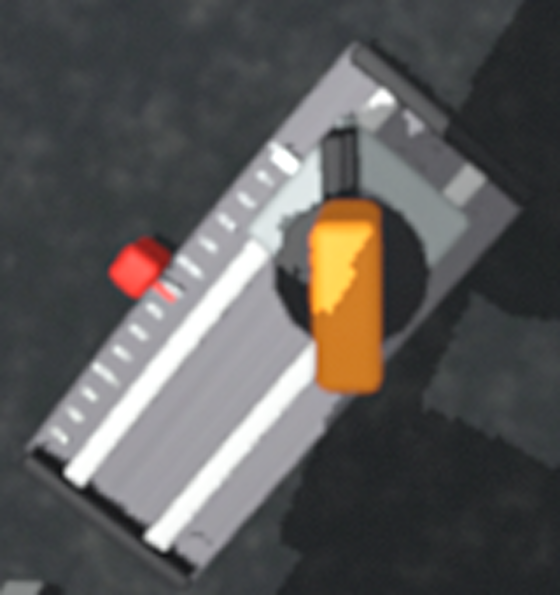

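```bash
cat > m2.py <<'E'
from h import *
N="pics/w1.png"
P=lambda x,y,z:wpt(N,220+x/3.5-.4,85+y/3.5-.4,z)[:2]
TL,TR,BR,BL=P(355,45,22),P(525,208,16),P(190,585,22),P(30,455,22)
print("corners",TL,TR,BR,BL,"len",np.linalg.norm(TL-BL),np.linalg.norm(TR-BR),"w",np.linalg.norm(TL-TR),np.linalg.norm(BL-BR))
ctr=(TL+TR+BR+BL)/4; ax=(TL+TR-BL-BR);yaw=np.arctan2(ax[1],ax[0]);ux=np.array([np.cos(yaw),np.sin(yaw)]);uy=np.array([-ux[1],ux[0]])
print("gauge",ctr,"yaw",yaw)
for n,p in(("clip",P(133,275,26)),("mark",P(168,288,10)),("ptr",P(285,158,20)),("knob",P(347,305,161))):print(n,p,"in gauge",(p-ctr)@ux,(p-ctr)@uy)
a,b=P(347,222,161),P(350,390,161);d=a-b;print("wing dir",np.arctan2(d[1],d[0])-np.pi/2,np.linalg.norm(d))
W=lambda u,v,z:wpt(N,u,v,z)[:2]
print("aims",W(378,20,9),W(448,92,9),"blue",W(490,142,95),"redstem",W(328,4,11))
E
python3 m2.py
```

```text
corners [601.45192116 104.44277375] [586.59574952  28.34526263] [409.17825469  54.66186366] [421.45130276 128.53279643] len 181.60548399492734 179.3586656982372 w 77.53410240198244 74.88352567269425
gauge [504.66930703  78.99567412] yaw -0.14010585348970075
clip [499.48498277 126.92266853] in gauge -11.826429851606113 46.733388154111736
mark [497.63288759 115.66207055] in gauge -12.087857535997621 35.32448904751947
ptr [558.18618836 104.06770928] in gauge 49.49122330020988 32.29988157724204
knob [554.43107527  73.03157893] in gauge 50.107037155001414 1.0434736812313086
wing dir -0.9924940031089898 34.53117339902561
aims [718.47464657 100.31063987] [695.35389801 -17.85166755] blue [660.15974846 -57.35851647] redstem [702.41863305 159.42435117]
```

Request:
apply_moves:
  plan: "-3 0 -0.7 0 0 0 0;0 0 0 0 0 0 0;0 3 0 0 0 0 0.5;0 0 0 0 0 0 0.5"

```text
clock: 2.15
eef_pos: [553.7, 69.7, 201.0]
tcp_rot: [-1.574, -0.001, -2.6]
contact_force: [-0.5, -0.6, 0.1]
opening: 0.692
```

Request:
apply_moves:
  plan: "-0.2 0 -0.2 0 -1.7 0 0.5;0 3 0 0 0 0 0.5;0 3 0 0 0 0 0.5;0 1.4 0 0 0 0 0.5;0 0 0 0 0 0 0.5"

```text
clock: 2.65
eef_pos: [556.2, 70.0, 130.8]
tcp_rot: [-1.571, 0.004, -2.574]
contact_force: [0.3, 0.4, -0.1]
opening: 0.5
```

Run:
```python
from h import *
import cv2
print(r.sense()["eef_pos"],r.sense()["tcp_rot"])
im=wcap("pics/w2.png");cv2.imwrite("pics/w2c.png",im[60:400,120:520])
```

```text
[556.19263442  69.97001624 130.80848519] [-1.57130609  0.00410627 -2.57393973]
```

View pics/w2c.png

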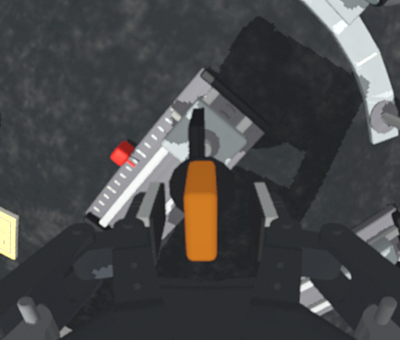

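Knob stands between the pads, about 3.5 mm toward the left finger; I centre on it and close.

Request:
apply_moves:
  plan: "0 0.4 -0.35 0 0 0 0.5;0 0 0 0 0 0 0.7;0 0 0 0 0 0 1;0 0 0 0 0 0 1;0 0 0 0 0 0 1;0 0 0 0 0 0 1;0 0 0 0 0 0 1"
  squeeze: 60

```text
clock: 3.4
eef_pos: [556.7, 73.5, 131.3]
tcp_rot: [-1.569, 0.01, -2.573]
contact_force: [0.2, -0.1, -3.8]
opening: 0.153
```

Request:
apply_moves:
  plan: "1 0 -0.9 0 0 0 1;1 0 -0.9 0 0 0 1;1 0 -0.9 0 0 0 1;0.8 0 -0.7 0 0 0 1;0 0 0 0 0 0 1"

```text
clock: 3.9
eef_pos: [506.4, 80.8, 131.3]
tcp_rot: [-1.563, 0.014, -2.573]
contact_force: [4.4, -0.8, -11.0]
opening: 0.151
```

Request:
apply_moves:
  plan: "0.4 0.1 -0.35 0 0 0 1;0.4 0 -0.35 0 0 0 1;0 0 0 0 0 0 1"

```text
clock: 4.2
eef_pos: [497.5, 82.2, 131.3]
tcp_rot: [-1.56, 0.018, -2.572]
contact_force: [4.3, -1.3, -10.2]
opening: 0.156
```

Run:
```python
from h import *
import cv2
print(r.sense()["eef_pos"],r.sense()["tcp_rot"],r.sense()["contact_force"])
im=wcap("pics/w3.png");a=cv2.resize(im[100:280,200:380],None,fx=3,fy=3,interpolation=cv2.INTER_CUBIC)
t=r.grab_frame("top");cv2.imwrite("pics/top3.png",t)
b=cv2.resize(t[180:270,240:300],None,fx=6,fy=6,interpolation=cv2.INTER_CUBIC)[:540]
s=r.grab_frame("scene");cv2.imwrite("pics/scene3.png",s)
cv2.imwrite("pics/c3.png",cv2.hconcat([a,b[:, :250]]))
```

```text
[497.48467399  82.17649478 131.3468167 ] [-1.56029224  0.01800175 -2.57176034] [  4.34849876  -1.2937202  -10.16603497]
```

View pics/c3.png

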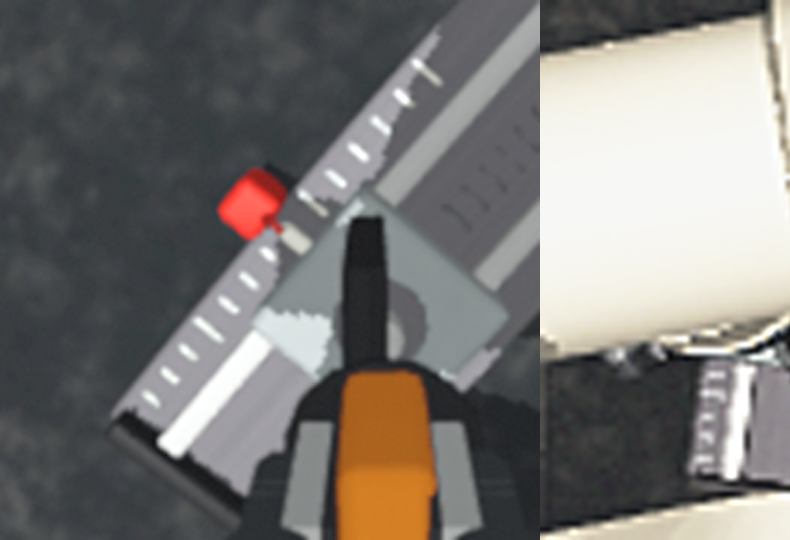

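```bash
cat > m3.py <<'E'
from h import *
N="pics/w3.png"
P=lambda x,y,z:wpt(N,200+x/3-.33,100+y/3-.33,z)[:2]
yaw=-.147;ux=np.array([np.cos(yaw),np.sin(yaw)]);uy=np.array([-ux[1],ux[0]])
for n,p in(("clip",P(248,209,26)),("mark10",P(274,225,10)),("mark20",P(274,225,20)),("ptr",P(297,238,20)),("ptrtip",P(288,231,20))):print(n,p,p@ux,p@uy)
E
python3 m3.py
```

```text
clip [500.48482879 127.44092956] 476.42065131974414 199.3730608071373
mark10 [496.87778801 118.78650399] 474.12013635888513 190.2836462987097
mark20 [499.12795255 118.94889746] 476.32224677910875 190.7738725371334
ptr [499.4064982 111.5105132] 477.6872970029622 183.45651058304384
ptrtip [499.76631974 114.70813995] 477.5748777758749 186.67235422439322
```

Request:
apply_moves:
  plan: "0.15 0 -0.13 0 0 0 1;0 0 0 0 0 0 1;0 0 0 0 0 0 1;0 0 0 0 0 0 1;0 0 0 0 -5 0 1;0 0 0 0 -5 0 1;0 0 0 0 -5 0 1;0 0 0 0 -5 0 1;0 0 0 0 -5 0 1;0 0 0 0 0 0 1"

```text
clock: 5.35
eef_pos: [499.0, 83.0, 131.3]
tcp_rot: [-1.554, 0.014, -2.122]
contact_force: [4.9, -3.0, -5.2]
opening: 0.154
```

Request:
apply_moves:
  plan: "0.18 0 -0.3 0 0 0 1;0.05 0 -0.1 0 -5 0 1;0.05 0 -0.1 0 -5 0 1;0.03 0 -0.1 0 -5 0 1;0.02 0 -0.1 0 -5 0 1;0 0 0 0 0 0 1"

```text
clock: 5.95
eef_pos: [492.6, 84.2, 131.3]
tcp_rot: [-1.549, 0.009, -1.778]
contact_force: [4.5, -1.5, -5.2]
opening: 0.157
```

Request:
apply_moves:
  plan: "0 0 0.1 0 -5 0 1;0 0 0 0 -5 0 1;0 0 0 0 -5 0 1;0 0 0 0 -2.5 0 1;0 0 0 0 0 0 1"

```text
clock: 6.45
eef_pos: [493.3, 83.9, 131.3]
tcp_rot: [-1.549, 0.003, -1.476]
contact_force: [5.5, -1.2, -5.8]
opening: 0.154
```

Run:
```python
from h import *
import cv2
s=r.sense();print(s["eef_pos"],s["tcp_rot"],s["contact_force"])
im=wcap("pics/w4.png")
a=cv2.resize(im[100:300,200:330],None,fx=2.8,fy=2.8,interpolation=cv2.INTER_CUBIC)
b=im[0:300,200:630][:, :]
b=cv2.copyMakeBorder(b,0,a.shape[0]-300,0,0,cv2.BORDER_CONSTANT)
cv2.imwrite("pics/c4.png",cv2.hconcat([a,b]))
print(a.shape)
```

```text
[493.34223822  83.94550407 131.28943563] [-1.54913765  0.0030226  -1.47589503] [ 5.53932442 -1.22608934 -5.84846176]
(560, 364, 3)
```

View pics/c4.png

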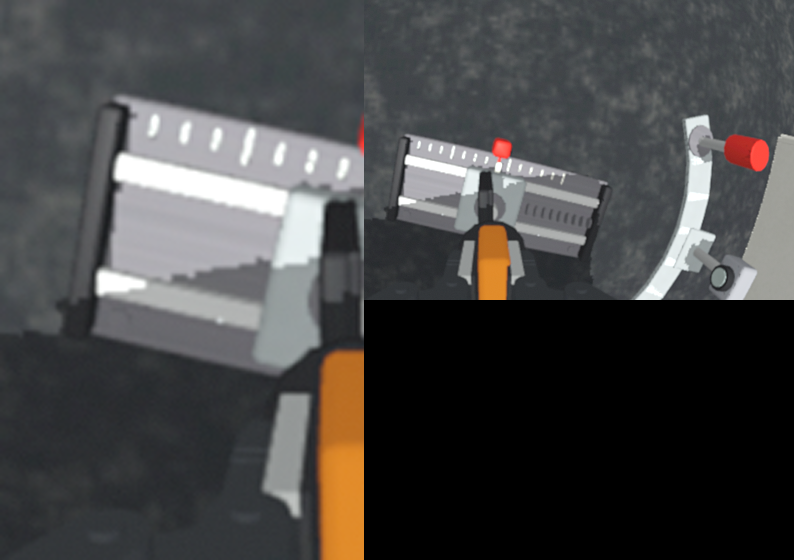

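Run:
```python
import cv2
im=cv2.imread("pics/w4.png")
a=cv2.resize(im[125:205,290:365],None,fx=7,fy=7,interpolation=cv2.INTER_CUBIC)
b=cv2.resize(im[110:250,480:570],None,fx=4,fy=4,interpolation=cv2.INTER_CUBIC)[:560]
a=a[:560]
cv2.imwrite("pics/c5.png",cv2.hconcat([a[:, :430],b]));print(a.shape,b.shape)
```

```text
(560, 525, 3) (560, 360, 3)
```

View pics/c5.png

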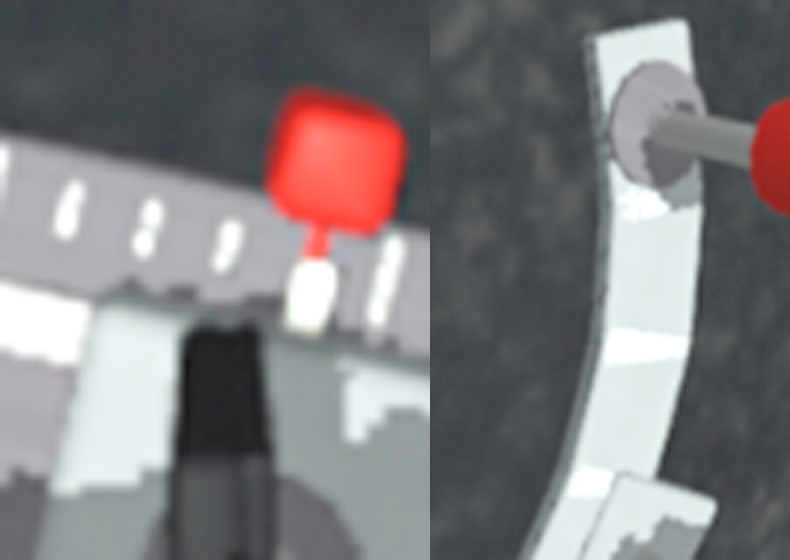

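```bash
cat > m4.py <<'E'
from h import *
N="pics/w4.png"
A=lambda x,y,z:wpt(N,290+x/7-.43,125+y/7-.43,z)[:2]
B=lambda x,y,z:wpt(N,480+(x-430)/4-.4,110+y/4-.4,z)[:2]
yaw=-.147;ux=np.array([np.cos(yaw),np.sin(yaw)]);uy=np.array([-ux[1],ux[0]])
for n,p in(("clip",A(340,160,26)),("mark20",A(317,245,20)),("mark10",A(317,245,10)),("ptr",A(314,280,20)),):print(n,p,p@ux,p@uy)
e0=B(602,345,8);e1=B(688,347,8);al=(e0+e1)/2
ptr=A(314,268,20);ax=ptr-34*uy;print("aim",al,"axis",ax)
# glass direction: top edge of the black head (thin plate) dark strip; knob via jaw yaw
q=np.load(N+".npz")["e"];R=Ro.from_euler("xyz",q).as_matrix();z=R[:,2];jy=np.arctan2(z[1],z[0])
for a in(ax,ax+[0,1.5]):
  for l in(al,np.array([718.1,100.1])):
    d=l-a;print("target",np.arctan2(d[1],d[0]),"jaw",jy, "y err",-np.sin(jy)*d[0]+np.cos(jy)*d[1])
E
python3 m4.py
```

```text
clip [500.2404706  128.94722356] 475.95829992939116 200.82731791069867
mark20 [498.97919527 117.85546479] 476.33525019647203 189.67044395145598
mark10 [499.61180357 116.27217086] 477.19294266537537 188.19688480876164
ptr [499.04808733 113.61629746] 477.02431497522446 185.48708699142267
aim [717.27067097 102.80916401] axis [493.92252926  81.42761096]
target 0.09544109871024421 jaw 0.09483582612531784 y err 0.13580455150543358
target 0.08310106568635098 jaw 0.09483582612531784 y err -2.6397179605204784
target 0.08878197227950613 jaw 0.09483582612531784 y err -1.357455127107059
target 0.07645245761247217 jaw 0.09483582612531784 y err -4.132977639132971
```

Request:
apply_moves:
  plan: "0 0 -0.05 0 0 0 1;0 0 0 0 0 0 1;0 0 0 0 0 0 1;0 0 -0.05 0 0 0 1;0 0 0 0 0 0 1;0 0 0 0 0 0 1"

```text
clock: 7.1
eef_pos: [492.7, 84.0, 131.3]
tcp_rot: [-1.55, 0.004, -1.493]
contact_force: [5.1, -1.9, -4.9]
opening: 0.153
```

Run:
```python
from h import *
import cv2
for i in range(4):
    im=wcap("pics/w6.png");s=r.sense();print(s["clock"],s["eef_pos"],s["tcp_rot"],s["contact_force"],s["opening"])
a=cv2.resize(im[125:205,290:365],None,fx=7,fy=7,interpolation=cv2.INTER_CUBIC)
cv2.imwrite("pics/c6.png",a)
```

```text
7.15 [492.74895532  84.03251486 131.28784864] [-1.54959582  0.00399418 -1.4927924 ] [ 4.43862273 -2.28671878 -5.0408683 ] 0.15373116083862523
7.2 [492.72571464  84.01069037 131.27086641] [-1.54963462  0.00395899 -1.492402  ] [ 4.3330284  -0.99128086 -5.86024177] 0.15026612223172578
7.25 [492.7279414  84.0339745 131.2781909] [-1.54960042  0.00396326 -1.49209139] [ 4.06266392 -1.51038294 -5.4330404 ] 0.15091244242470178
7.3 [492.72075396  84.02892279 131.27197745] [-1.54958891  0.00394208 -1.49189491] [ 4.92283149 -2.04098412 -5.34828295] 0.1533137788781241
```

View pics/c6.png

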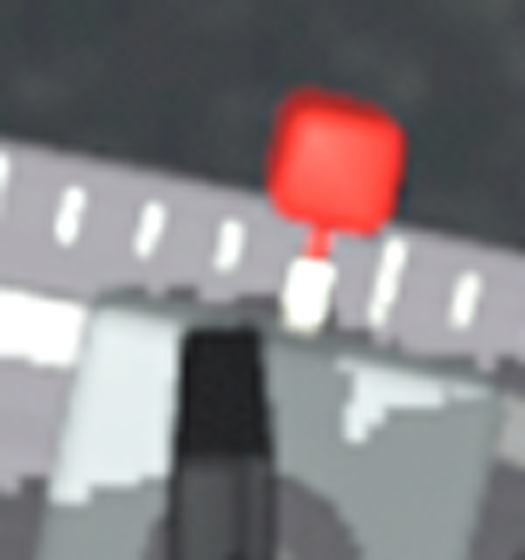

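Pointer (308,290) stands in line with the red mark (318,245) along the track's y. The pose holds steady at jaw yaw 0.079 rad, against an aim of 0.076 to 0.095. Handing in.

```bash
python3 -c "
from rig import r
print(r.sign_off()); s=r.sense();print(s['clock'],s['eef_pos'],s['tcp_rot'],s['opening'])"
```

```text
the job is handed in; nothing more can be done
None
the job is handed in; nothing more can be done
```

I gripped the orange knob of the small track, pulled the slide about 61 mm to the red clip, and turned the mirror about 62° toward the red marker in the left socket. I handed the job in at 7.3 s, still holding the knob. No verdict was reported.

**Slide:** In the last picture the white pointer lines up with the red mark. The last measurement put it within about 1 mm of the clip. After that I pulled roughly 0.6 mm further.

**Mirror:** The jaws pointed at 0.079 rad against an aim of 0.076 to 0.095 rad, so the normal should pass within about 4 mm of the white line. This assumes the wing lay square in the jaws, which matched at the grip. I did not measure the glass directly.

**Hold:** Over the last 0.2 s the pose moved less than 0.1 mm and the jaws stayed closed on the wing, at 0.15 opening with a 60 N grip setting.

**Disagreements and slips:** The top and wrist cameras differed by about 2 to 3 mm in position (about 7 mm for the knob and 10 mm for the blue marker). Halfway through the turn the tool drifted about 3 mm back toward rest, and I corrected that before the final aim. A steady downward pull of about 5 N on the tool remained. I moved nothing near the bystanders, stand or markers, but I took no final picture of the bystanders.

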